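# Release a locked tube tray with the release pin

## Robot

A 6-joint arm with a two-finger parallel gripper is mounted at the origin on the work surface. World frame = base frame: x ahead of the robot, y to its left, z up, the work surface at z = 0. Lengths are in mm, angles in rad, forces in N, time in s.
With the tool pointing down it reaches from about 350 to 975 mm from the base axis. Payload 7.1 kg.
Tool frame: the origin (TCP) lies on the front face of the gripper's body, between the roots of the fingers; the fingertips stand 80 mm ahead of it and the grasp point (between the pads) lies 61 mm ahead of it (env.tips_ahead is the distance from the TCP to the fingertips, in mm); z points along the fingers, y is the direction in which the jaws open and shut (so a half turn about z gives the same grasp; the last joint's range is limited). The gripper opens to 88 mm and grips with 3 to 60 N. Pads are 20 mm wide; open, the fingers measure 115 mm over their backs; the gripper's body (75 mm by 178 mm) begins 61 mm behind the grasp point.
Start: joints at [-1.159, 0.423, 1.63, -0, 1.089, -0.019], TCP at [261.014, -567.871, 302.675] pointing down, gripper open.
Joint ranges: [-3, 3], [-0.9, 2.11], [0.09, 2.58], [-1.31, 4.45], [0.11, 2.69], [-2.54, 2.54]. Speed limits (rad/s): [2.39, 2.39, 3.01, 3.14, 3.14, 3.14].

## Interface

Orientations are given as a unit quaternion [x, y, z, w].
In Python, from station import env, set_gripper, viewer, workorder gives the robot as it stands. Calls block until the motion is done:
- env.reach(position, orientation): joint-space move of the TCP to a pose.
- env.move_l(position, rot=None, rate=150, f_stop=None): straight line of the TCP; rot=None keeps the orientation; rate is the mean speed in mm/s. With f_stop (N) it stops when the force on the tool has changed by that much, and returns True; else False.
- env.move_joints(angles): joint-space move.
- set_gripper(opening): finger opening in mm; the grip force is fixed at half the most; returns when the fingers have stopped.
- env.hold(seconds).
- env.ik(position, orientation): joint angles nearest the present ones, or None.
- env.read_state(): the state.
- viewer.camera(name): name is "scene" or "side" or "wrist"; returns the picture (384x512x3 uint8, blue, green, red); there is no depth.
- viewer.camera_params(name): a dict with "fx", "fy", "cx", "cy" (pixels), "pose" (4x4, takes a point from camera to world coordinates); the wrist camera has in their place "tool_from_camera" (4x4, takes a point from camera to tool coordinates, whose origin is the TCP and whose axes are the flange's). Camera axes: x right, y up, looking along -z (the intrinsics and any distortion apply to the point x, -y, -z); pixel columns grow to the right and rows downward; lengths in mm; the calibration is good to about 2 mm. A picture is of the moment at which its call begins: read the wrist's pose just before it. camera_params takes no time and is no camera call.
A pose or a line that the arm cannot do raises env.IKError and nothing moves.
- workorder.sign_off(): hands the job in, once; it reports no verdict.
The state is a dict: "time_s": time; "qpos": joint angles; "dq": joint speeds; "tau": joint torques, N m; "tool_pos": TCP position; "orientation": TCP orientation; "force": force on the tool from outside, world axes, zero at the start; "wrist_torque": the same for the moment, N m; "width": finger opening in mm.
Only numpy, scipy, OpenCV 4.12 (cv2) and the standard library are available. Lean on these libraries where they do the work, as an engineer would, in place of code of your own. Each camera call takes 0.05 s, during which the arm holds its last target.

## Task

The tube cooler with the orange front and orange rear cap has lost power with its tray locked in. Take the yellow-handled release pin from its holder, push it straight down through the access hole in the orange cap until the hidden latch lets go and the tray springs fully out, then put the pin back upright in its holder and let go of it. Keep the blue cooler's tray shut.

Things in the scene. Friction and masses are not known exactly. Their poses are not given: they have to be found in the camera images.
- pin_grip (a point): Middle of the handle of the 50 g release pin; z up. Yellow handle 18 mm thick, 60 mm long; below it a collar 36 mm wide, underside 36 mm below this point; then an 8 mm shaft, tip 96 mm below this point. It starts centred, hanging by its collar in a fixed grey 70 mm cube (upright 20 mm bore, mouth flared to 28 mm), left or right of the coolers; put back, this point is where it started.
- orange_hole (a point): Mouth centre of the upright 20 mm hole (flared to 28) in the orange cap, level, 90 mm above the bench; z up, -x to the front. Cooler fixed, 200 x 120 x 90 mm, hole 155 mm behind its front; a blue twin stands beside. Hidden latch plate 48 mm below the mouth, 4 to 8 N, springs back; it frees the tray with the pin's tip 55 mm deep; with the collar down on the cap the tip is 60 mm deep.
- orange_tray (a joint): How far the orange cooler's tray has come out of its front, in m: 0 locked in, 0.080 fully out. Its own spring drives it out in about a second, with 3 N at first, and holds it out; it stops against nothing but its end stop.
- blue_tray (a joint): The same for the blue cooler's tray; 0 is shut, and it must stay shut.
Not all that is in view belongs to the job. There is more than one size of the part that bears pin_grip; the job needs the middle-sized.

How it is judged:
By the outcome, as a careful person would: the job done as asked, in the order asked, and still so for the second after the job is handed in, with the robot touching nothing.
It also fails if it takes over 58 s, if anything falls off the work surface, if the arm or the gripper's body presses on something with over 40 N, if the wrist force passes 120 N, or if a joint passes its speed limit or range.

## Working session

There is one attempt and no reset: what is moved stays moved. The work goes in short steps, each a Python script; the robot and the scene stay as the last script left them, time stands still between calls to the robot, and variables do not carry over. Pictures are saved under pics/ and viewed, and the job is handed in when it is done.

```bash
ls; mkdir -p pics; python3 - <<'E'
from station import env, set_gripper, viewer, workorder
import cv2
for n in ("scene","side","wrist"):
    s=env.read_state()
    cv2.imwrite(f"pics/{n}0.png",viewer.camera(n))
    p=viewer.camera_params(n); print(n,p)
s=env.read_state();print(s["time_s"],s["tool_pos"],s["orientation"],s["width"],s["force"],env.tips_ahead)
E
```

```text
pics
scene {'fx': 489.3232781165689, 'fy': 489.3232781165689, 'cx': 251.1161105423546, 'cy': 199.5753233404649, 'pose': array([[ 7.39599974e-01, -4.98124381e-01,  4.52619023e-01,
         1.16384395e+03],
       [ 6.72825016e-01,  5.64459748e-01, -4.78217200e-01,
        -6.78359383e+02],
       [-1.72735733e-02,  6.58222830e-01,  7.52624960e-01,
         1.16885069e+03],
       [ 0.00000000e+00,  0.00000000e+00,  0.00000000e+00,
         1.00000000e+00]])}
side {'fx': 402.02986633663994, 'fy': 402.02986633663994, 'cx': 255.03782612194811, 'cy': 187.57837897136972, 'pose': array([[-9.84870723e-01,  1.07473640e-01, -1.35937764e-01,
         3.88574360e+02],
       [-1.72475121e-01, -5.31918679e-01,  8.29044541e-01,
         8.82185866e+02],
       [ 1.67925983e-02,  8.39947579e-01,  5.42407663e-01,
         6.62834427e+02],
       [ 0.00000000e+00,  0.00000000e+00,  0.00000000e+00,
         1.00000000e+00]])}
wrist {'fx': 276.1196940210946, 'fy': 276.1196940210946, 'cx': 256.68851780966656, 'cy': 191.24973342968195, 'tool_from_camera': array([[-9.29483594e-04,  9.56934808e-01,  2.90301411e-01,
         7.97972849e+01],
       [ 9.99999035e-01,  5.89693174e-04,  1.25795039e-03,
         9.23852295e-01],
       [ 1.03258776e-03,  2.90302300e-01, -9.56934433e-01,
        -8.24520926e+01],
       [ 0.00000000e+00,  0.00000000e+00,  0.00000000e+00,
         1.00000000e+00]])}
0.15 [ 260.90324495 -567.57875489  302.06670231] [ 9.76889408e-01  2.13744534e-01 -1.21339711e-04 -5.86435404e-04] 87.56473075453994 [ 0.29513483  0.25482945 -0.08712228] 80.0
```

View pics/scene0.png

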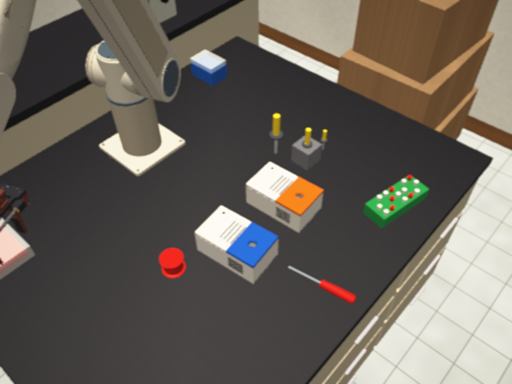

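View pics/side0.png

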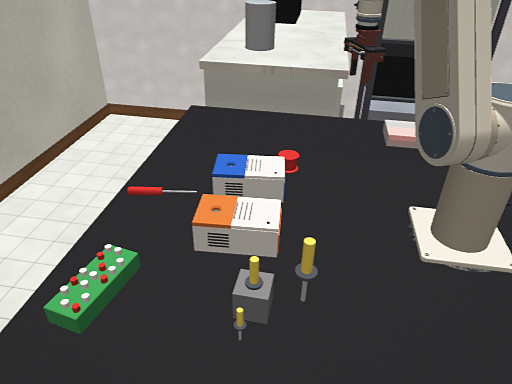

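View pics/wrist0.png

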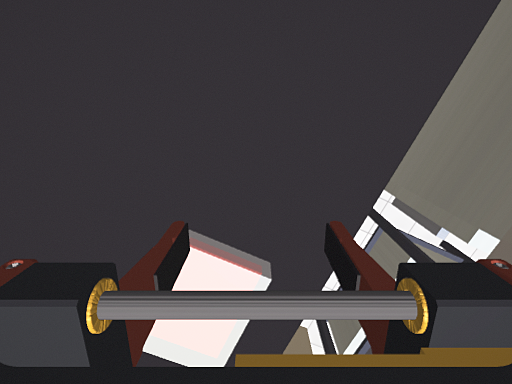

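The scene view shows three yellow-handled pins: a large one at (276,124), one in the grey cube at (308,136), and a small one at (324,134). The orange cooler is at (285,195) and the blue one at (237,243). The middle-sized pin in the cube fits the description. I'll enlarge the crops to confirm.

```bash
python3 - <<'E'
import cv2,numpy as np
a=cv2.imread("pics/scene0.png")[100:240,230:350]; b=cv2.imread("pics/side0.png")[180:350,180:330]
cv2.imwrite("pics/c1.png",cv2.resize(a,None,fx=4.2,fy=4.2,interpolation=cv2.INTER_CUBIC))
cv2.imwrite("pics/c2.png",cv2.resize(b,None,fx=3.5,fy=3.5,interpolation=cv2.INTER_CUBIC))
E
```

```text
(no output)
```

View pics/c1.png

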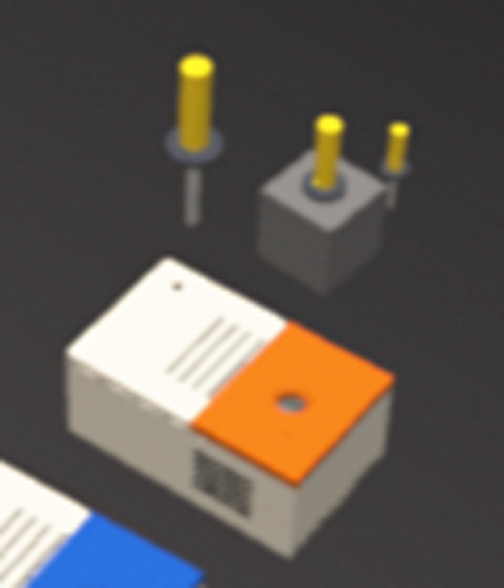

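View pics/c2.png

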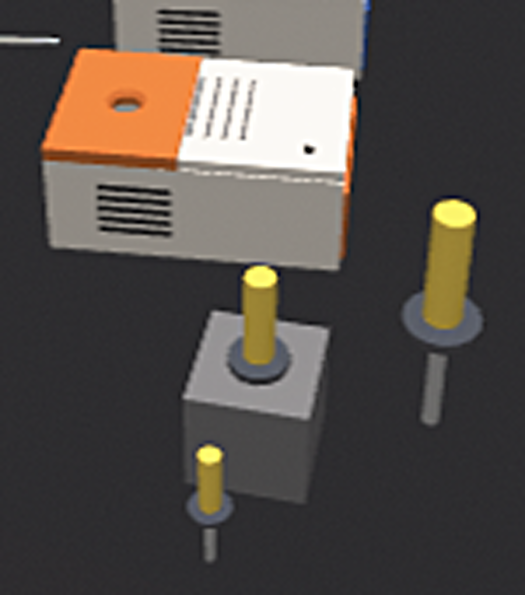

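The middle pin is the one seated in the grey cube: handle top at scene (308,129), side (254,259). The large and small pins stand free. Next I'll triangulate these points.

```bash
cat > h.py <<'E'
import numpy as np
from station import env, set_gripper, viewer, workorder
def ray(P,uv,pose=None):
    pose=P["pose"] if pose is None else pose
    d=np.array([(uv[0]-P["cx"])/P["fx"],-(uv[1]-P["cy"])/P["fy"],-1.])
    return pose[:3,3],pose[:3,:3]@d
def atz(P,uv,z,pose=None):
    o,d=ray(P,uv,pose); return o+d*(z-o[2])/d[2]
def tri(rs):
    A=0;b=0
    for o,d in rs:
        d=d/np.linalg.norm(d);M=np.eye(3)-np.outer(d,d);A=A+M;b=b+M@o
    x=np.linalg.solve(A,b)
    return x,[np.linalg.norm((np.eye(3)-np.outer(d,d)/(d@d))@(x-o)) for o,d in rs]
E
python3 - <<'E'
from h import *
np.set_printoptions(precision=1,suppress=True)
S=viewer.camera_params("scene");D=viewer.camera_params("side")
s=lambda x,y:(x/4.2+230-.4,y/4.2+100-.4); d=lambda x,y:(x/3.5+180-.4,y/3.5+180-.4)
for n,a,b,z in [("mid top",s(329,124),d(260,276),136),("hole",s(291,402),d(126,101),90),("big top",s(196,67),d(454,214),None),("small top",s(399,130),d(209,455),None),
 ("big tip",s(192,224),d(430,424),None),("small tip",s(391,206),d(210,560),None),("big collar",s(195,145),d(442,318),None),("small collar",s(396,167),d(210,507),None),
 ("oc rear-left",s(395,378),d(44,155),90),("oc front left",s(168,258),d(352,170),90),("oc rear right",s(297,483),d(82,50),90),("oc front right",s(67,350),d(355,70),90),
 ("cube c1",s(325,148),None,70),("cube near scene",s(324,230),d(210,312),70),("cube L",s(260,190),d(328,328),70),("cube R",s(386,188),d(184,400),70)]:
    if b is None: print(n,atz(S,a,z));continue
    x,e=tri([ray(S,a),ray(D,b)]); print(n,x,np.round(e,1), *( [atz(S,a,z),atz(D,b,z)] if z else []))
E
```

```text
mid top [478.8 320.3 135.6] [1.5 1.5] [477.5 319.7 136. ] [480.  321.6 136. ]
hole [609.5 114.3  88.1] [1.2 1.2] [609.3 112.6  90. ] [609.8 117.5  90. ]
big top [379.  280.  162.1] [1.1 1.1]
small top [490.4 401.6  83.4] [1.4 1.4]
big tip [378.5 281.2  -3.6] [1.3 1.3]
small tip [490.3 403.3   0.1] [0.9 0.9]
big collar [379.3 280.3  83.9] [0.6 0.6]
small collar [490.4 402.8  43.7] [0.7 0.7]
oc rear-left [648.6 181.9  86.3] [0.2 0.2] [650.2 179.   90. ] [647.1 186.5  90. ]
oc front left [448.3 164.5  90.1] [1.9 1.9] [450.3 164.7  90. ] [446.7 163.   90. ]
oc rear right [657.8  59.2  88.1] [0.4 0.4] [658.3  57.8  90. ] [657.3  62.2  90. ]
oc front right [457.8  46.2  88.9] [0.9 0.9] [457.5  45.4  90. ] [458.4  48.6  90. ]
cube c1 [449.3 358.3  70. ]
cube near scene [511.4 284.2  69.5] [4.4 4.4] [507.2 282.8  70. ] [515.1 287.3  70. ]
cube L [443.2 285.9  69.9] [1.7 1.7] [441.5 285.6  70. ] [444.7 287.1  70. ]
cube R [514.5 354.4  68.2] [1.2 1.2] [514.3 352.5  70. ] [515.2 356.6  70. ]
```

```bash
python3 - <<'E'
from h import *
import cv2
np.set_printoptions(precision=2,suppress=True)
q=[1,0,0,0]
for q in ([1,0,0,0],[0,1,0,0]):
  for p in ([609,115,310],[479,320,310],[479,320,167],[609,115,187]):
    print(q,p,env.ik(p,q))
q=[1,0,0,0]
for n,p in (("hole",[609,115,310]),("pin",[479,320,300])):
    env.reach(p,q); env.hold(0.2)
    s=env.read_state(); im=viewer.camera("wrist"); cv2.imwrite(f"pics/w_{n}.png",im)
    np.savez(f"w_{n}.npz",p=s["tool_pos"],o=s["orientation"]); print(n,s["time_s"],s["tool_pos"],s["orientation"],s["qpos"])
E
```

```text
[1, 0, 0, 0] [609, 115, 310] [ 0.17  0.41  1.64 -0.    1.1   1.74]
[1, 0, 0, 0] [479, 320, 310] [ 0.57  0.34  1.73 -0.    1.06  2.14]
[1, 0, 0, 0] [479, 320, 167] [ 0.57  0.54  1.82 -0.    0.78  2.14]
[1, 0, 0, 0] [609, 115, 187] [ 0.17  0.56  1.71 -0.    0.87  1.74]
[0, 1, 0, 0] [609, 115, 310] [ 0.17  0.41  1.64 -0.    1.1  -1.4 ]
[0, 1, 0, 0] [479, 320, 310] [ 0.57  0.34  1.73 -0.    1.06 -1.  ]
[0, 1, 0, 0] [479, 320, 167] [ 0.57  0.54  1.82 -0.    0.78 -1.  ]
[0, 1, 0, 0] [609, 115, 187] [ 0.17  0.56  1.71 -0.    0.87 -1.4 ]
hole 3.0583 [609.09 114.46 309.98] [ 1. -0. -0.  0.] [ 0.17  0.41  1.64 -0.    1.1   1.74]
pin 4.2667 [479.91 318.99 300.  ] [ 1. -0.  0.  0.] [ 0.57  0.36  1.74 -0.    1.04  2.14]
```

View pics/w_hole.png

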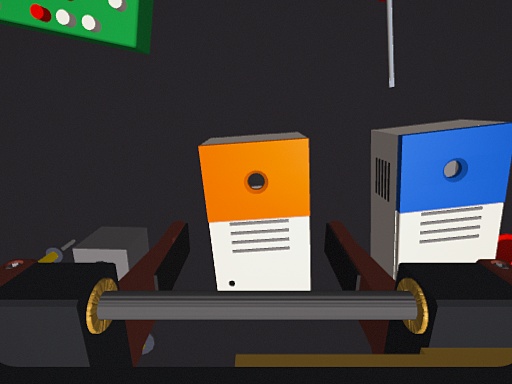

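View pics/w_pin.png

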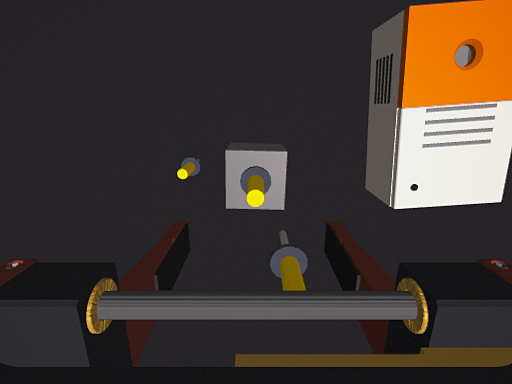

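The wrist views show the hole mouth at (256.5,181.5). The pin's handle top is at (255,198) with its collar at (255.5,181). Big pin is at (289,265), clear of the fingers.

```bash
python3 - <<'E'
from h import *
import cv2
from scipy.spatial.transform import Rotation as R
np.set_printoptions(precision=1,suppress=True)
W=viewer.camera_params("wrist");S=viewer.camera_params("scene");D=viewer.camera_params("side")
def wp(n):
    f=np.load(f"w_{n}.npz");T=np.eye(4);T[:3,:3]=R.from_quat(f["o"]).as_matrix();T[:3,3]=f["p"];return T@W["tool_from_camera"]
def cen(n,box,lo,hi):
    im=cv2.cvtColor(cv2.imread(f"pics/w_{n}.png"),cv2.COLOR_BGR2HSV);x0,y0,x1,y1=box
    m=cv2.inRange(im[y0:y1,x0:x1],lo,hi);mm=cv2.moments(m,True);return mm["m10"]/mm["m00"]+x0,mm["m01"]/mm["m00"]+y0,mm["m00"]
# wide-mouth: pixels that are not bright orange
im=cv2.imread("pics/w_hole.png")[165:200,235:280];hsv=cv2.cvtColor(im,cv2.COLOR_BGR2HSV)
m=255-cv2.inRange(hsv,(5,150,225),(25,255,255));mm=cv2.moments(m,True);h=(mm["m10"]/mm["m00"]+235,mm["m01"]/mm["m00"]+165);print("hole px",h,mm["m00"],cv2.boundingRect(m))
im=cv2.imread("pics/w_pin.png")[160:215,235:280];hsv=cv2.cvtColor(im,cv2.COLOR_BGR2HSV)
m=cv2.inRange(hsv,(25,150,235),(35,255,255));mm=cv2.moments(m,True);t=(mm["m10"]/mm["m00"]+235,mm["m01"]/mm["m00"]+160);print("top px",t,mm["m00"],cv2.boundingRect(m))
print("hole",atz(W,h,90,wp("hole")),"pin top",atz(W,t,136,wp("pin")),"collar top",atz(W,(255.5,181),76,wp("pin")))
print("hole from pin view",atz(W,(465,55.5),90,wp("pin")))
s=lambda x,y:(x/4.2+230-.4,y/4.2+100-.4); d=lambda x,y:(x/3.5+180-.4,y/3.5+180-.4)
print(tri([ray(S,s(291,402)),ray(D,d(126,101)),ray(W,h,wp("hole"))]),tri([ray(S,s(329,124)),ray(D,d(260,276)),ray(W,t,wp("pin"))]))
E
```

```text
hole px (256.0729411764706, 181.68941176470588) 425.0 (9, 5, 24, 24)
top px (254.90869565217392, 197.9391304347826) 230.0 (12, 30, 17, 17)
hole [608.7 114.6  90. ] pin top [478.7 320.1 136. ] collar top [479.3 319.8  76. ]
hole from pin view [607.3 117.6  90. ]
(array([609.1, 114.5,  88.3]), [np.float64(0.9100550896913939), np.float64(1.5369751634995956), np.float64(0.8050151965603262)]) (array([478.7, 320.2, 135.6]), [np.float64(1.3572603817471622), np.float64(1.5529963535094935), np.float64(0.19808101144690932)])
```

The cameras agree to within about 2 mm: pin_grip is at (478.8, 320.1, 106) and the hole at (608.8, 114.7, 90). I'll grasp the pin and lift it.

```bash
python3 - <<'E'
from h import *
import cv2
np.set_printoptions(precision=1,suppress=True)
print(env.move_l([478.8,320.1,200],rate=150)); print(env.move_l([478.8,320.1,167],rate=60,f_stop=8))
set_gripper(10); env.hold(.2)
s=env.read_state();print(s["time_s"],s["tool_pos"],s["width"],s["force"])
print(env.move_l([478.8,320.1,190],rate=50)); 
s=env.read_state();print(s["time_s"],s["tool_pos"],s["width"],s["force"])
env.move_l([478.8,320.1,310],rate=150);env.hold(.2)
s=env.read_state();print(s["time_s"],s["tool_pos"],s["width"],s["force"])
for n in ("scene","side","wrist"): cv2.imwrite(f"pics/{n}1.png",viewer.camera(n))
a=cv2.imread("pics/side1.png")[60:360,180:400];b=cv2.imread("pics/scene1.png")[20:240,210:400]
cv2.imwrite("pics/m1.png",np.hstack([cv2.resize(a,(396,540)),cv2.resize(b,(400,540))]))
E
```

```text
False
False
7.1083 [478.8 320.1 167. ] 17.933631457901495 [-0.1 -0.3 -0.1]
False
7.7167 [478.8 320.1 190.3] 17.300501784309965 [ 0.7 -0.2  0.1]
8.8667 [478.5 319.9 308.9] 17.150892527226294 [-0.4 -0.1 -0.8]
```

View pics/m1.png

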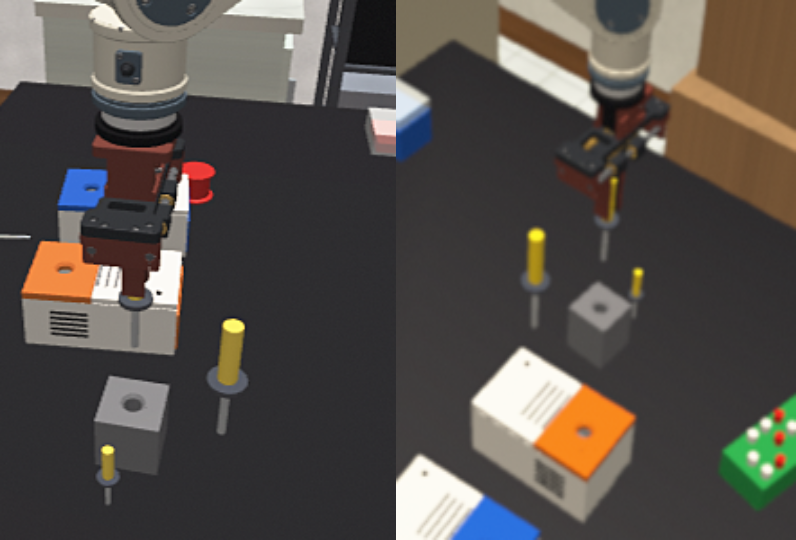

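View pics/wrist1.png

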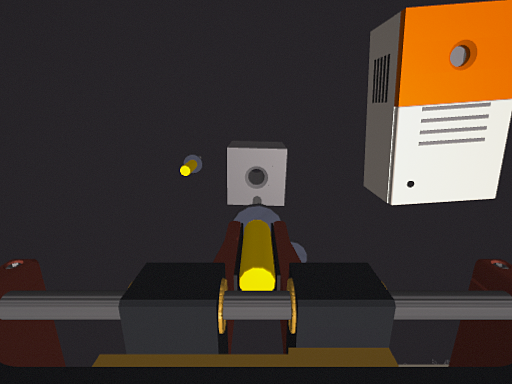

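The pin is held upright between the jaws and the empty bore is visible at wrist (256,177). I'll carry it over to the hole and check the alignment just above it.

```bash
python3 - <<'E'
from h import *
import cv2
env.move_l([608.8,114.7,310],rate=220)
env.move_l([608.8,114.7,257],rate=120);env.hold(.3)
s=env.read_state();print(s["time_s"],s["tool_pos"],s["width"],s["force"])
for n in ("scene","side"): cv2.imwrite(f"pics/{n}2.png",viewer.camera(n))
a=cv2.imread("pics/side2.png")[130:260,170:270];b=cv2.imread("pics/scene2.png")[110:240,250:350]
cv2.imwrite("pics/m2.png",np.hstack([cv2.resize(a,(400,520),interpolation=2),cv2.resize(b,(400,520),interpolation=2)]))
E
```

```text
11.1667 [609.11495848 114.71930011 257.73841359] 17.568975438082116 [ 0.20818412  0.12311659 -0.97082582]
```

View pics/m2.png

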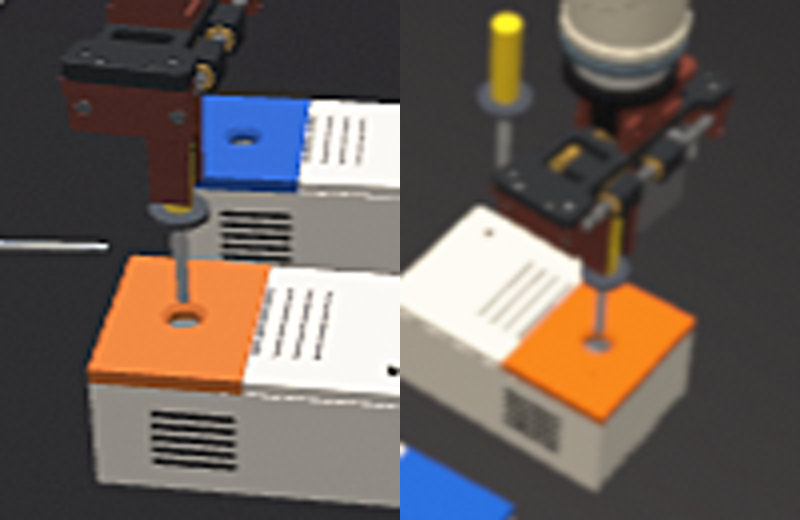

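The tip is centred over the hole in both views (side (183,310), scene (600,340) in the crop). I'll insert it.

```bash
python3 - <<'E'
from h import *
import cv2
np.set_printoptions(precision=1,suppress=True)
def st(r):
    s=env.read_state();print(r,round(s["time_s"],2),s["tool_pos"],s["width"],s["force"])
r=env.move_l([608.8,114.7,202],rate=70,f_stop=5); st(r)
if not r:
    r=env.move_l([608.8,114.7,187],rate=25,f_stop=20); st(r)
    env.hold(.3);st(0)
    for n in ("scene","side"): cv2.imwrite(f"pics/{n}3.png",viewer.camera(n))
    a=cv2.imread("pics/side3.png")[130:270,170:320];b=cv2.imread("pics/scene3.png")[110:250,200:350]
    cv2.imwrite("pics/m3.png",np.hstack([cv2.resize(a,(400,373),interpolation=2),cv2.resize(b,(400,373),interpolation=2)]))
E
```

```text
False 12.2 [609.1 114.8 202.3] 17.745863309822017 [ 0.7 -0.3 -0.2]
False 12.95 [609.4 114.8 187.8] 17.531286795920135 [-1.  -0.3  6.4]
0 13.25 [609.4 114.8 187.9] 17.486180900866017 [-0.9 -1.7  6.8]
```

View pics/m3.png

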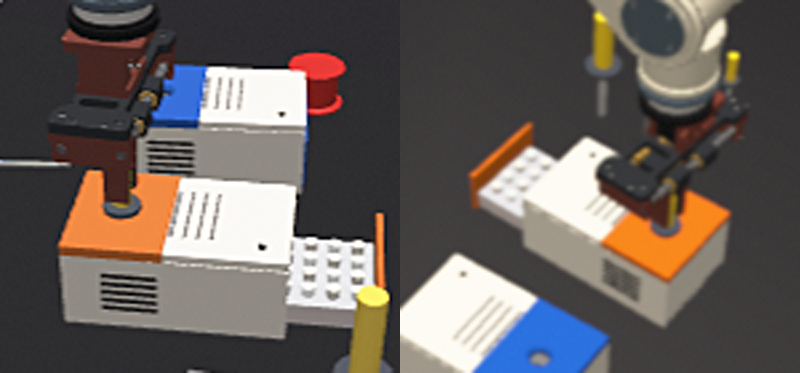

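The latch let go and the orange tray has sprung out. I'll wait for it to finish its travel, then withdraw the pin and return it to above the holder.

```bash
python3 - <<'E'
from h import *
import cv2
np.set_printoptions(precision=1,suppress=True)
def st(r):
    s=env.read_state();print(r,round(s["time_s"],2),s["tool_pos"],s["width"],s["force"])
env.hold(.8)
env.move_l([608.8,114.7,310],rate=100);st(0)
env.move_l([478.8,320.1,310],rate=220)
env.move_l([478.8,320.1,237],rate=120);env.hold(.3);st(0)
for n in ("scene","side"): cv2.imwrite(f"pics/{n}4.png",viewer.camera(n))
a=cv2.imread("pics/side4.png")[160:330,170:350];b=cv2.imread("pics/scene4.png")[80:250,190:370]
cv2.imwrite("pics/m4.png",np.hstack([cv2.resize(a,(400,378),interpolation=2),cv2.resize(b,(400,378),interpolation=2)]))
E
```

```text
0 15.53 [608.5 114.6 309.2] 17.61801643407123 [-0.4  0.2 -1.5]
0 17.85 [479.  320.3 237.6] 17.53552822930028 [-0.2  0.1 -0.8]
```

View pics/m4.png

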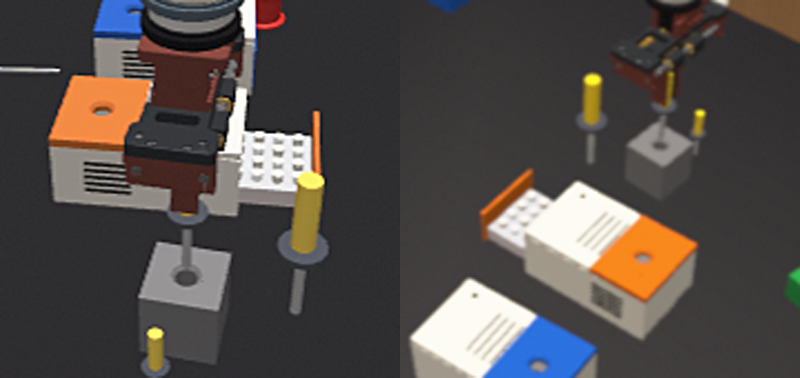

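The tray stays out and the pin tip is over the bore (side crop (186,262), scene crop (660,140)). I'll lower it.

```bash
python3 - <<'E'
from h import *
import cv2
np.set_printoptions(precision=1,suppress=True)
def st(r):
    s=env.read_state();print(r,round(s["time_s"],2),s["tool_pos"],s["width"],s["force"])
r=env.move_l([478.8,320.1,180],rate=60,f_stop=5);st(r)
if not r:
    r=env.move_l([478.8,320.1,166],rate=20,f_stop=5);env.hold(.2);st(r)
for n in ("scene","side"): cv2.imwrite(f"pics/{n}5.png",viewer.camera(n))
a=cv2.imread("pics/side5.png")[200:350,190:330];b=cv2.imread("pics/scene5.png")[80:230,240:380]
cv2.imwrite("pics/m5.png",np.hstack([cv2.resize(a,(400,428),interpolation=2),cv2.resize(b,(400,428),interpolation=2)]))
E
```

```text
False 19.05 [479.  320.2 180.4] 17.083844462769147 [-0.1 -0.2 -0.3]
True 19.88 [478.7 320.  167. ] 17.471878654242026 [-0.6 -0.2  5.7]
```

View pics/m5.png

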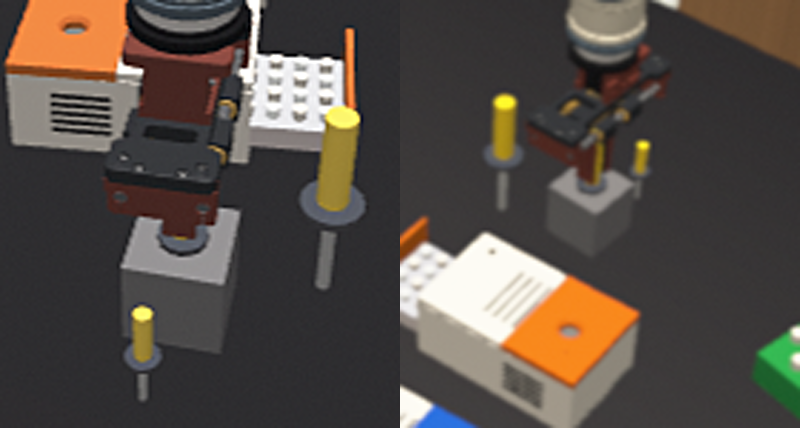

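The collar is seated on the cube, with contact at TCP z = 167 as at pick-up. I'll release the pin and retreat straight up.

```bash
python3 - <<'E'
from h import *
import cv2
from scipy.spatial.transform import Rotation as R
np.set_printoptions(precision=1,suppress=True)
def st(r):
    s=env.read_state();print(r,round(s["time_s"],2),s["tool_pos"],s["width"],s["force"]);return s
set_gripper(88);st(0)
env.move_l([478.8,320.1,300],rate=80);env.hold(.4);s=st(0)
w=viewer.camera("wrist");cv2.imwrite("pics/wrist6.png",w)
m=cv2.inRange(cv2.cvtColor(w[160:215,235:280],cv2.COLOR_BGR2HSV),(25,150,235),(35,255,255));mm=cv2.moments(m,True)
t=(mm["m10"]/mm["m00"]+235,mm["m01"]/mm["m00"]+160);W=viewer.camera_params("wrist");T=np.eye(4);T[:3,:3]=R.from_quat(s["orientation"]).as_matrix();T[:3,3]=s["tool_pos"]
print("pin top",t,atz(W,t,136,T@W["tool_from_camera"]))
env.reach([400,320,380],[1,0,0,0])
for n in ("scene","side"): cv2.imwrite(f"pics/{n}6.png",viewer.camera(n))
a=cv2.imread("pics/side6.png")[140:350,180:390];b=cv2.imread("pics/scene6.png")[90:300,150:360]
cv2.imwrite("pics/m6.png",np.hstack([cv2.resize(a,(400,400),interpolation=2),cv2.resize(b,(400,400),interpolation=2)]))
E
```

```text
0 21.13 [478.3 319.8 166.6] 87.56305969846053 [-0.2 -0.9 -0.1]
0 23.35 [478.8 320.1 300. ] 87.70827940100084 [ 0.4  0.2 -0.5]
pin top (256.80717488789236, 196.65470852017938) [478.6 319.3 136. ]
```

View pics/m6.png

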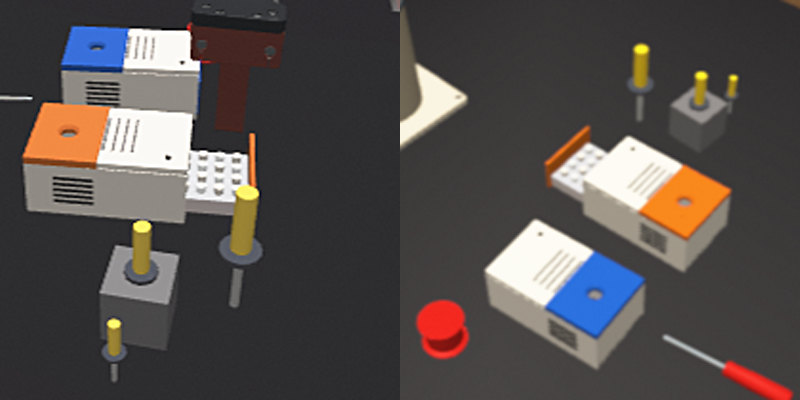

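View pics/wrist6.png

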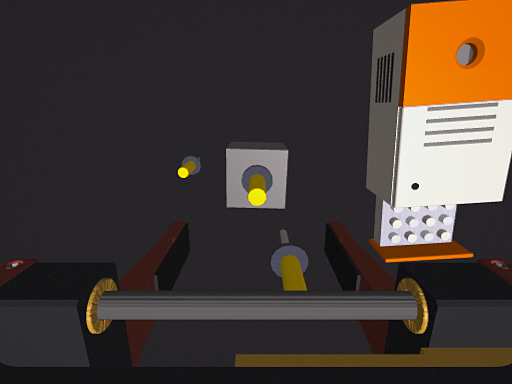

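```bash
python3 - <<'E'
from h import *
S=viewer.camera_params("scene");D=viewer.camera_params("side")
print(tri([ray(S,(227.2,175.6)),ray(D,(312.3,210.3))]))
f=np.array([457.8,46.2]);g=np.array([448.3,164.5]);t=(g-f)/np.linalg.norm(g-f);n=np.array([-t[1],t[0]])
for z in (70,75,80,85):
    for uv in ((227.2,175.6),(248.7,157.7)):
        x=atz(S,uv,z); print(z,x.round(),((x[:2]-f)@n).round(1))
import cv2
a=cv2.imread("pics/scene6.png")[140:220,215:295];b=cv2.imread("pics/scene3.png")[140:220,215:295]
cv2.imwrite("pics/m7.png",cv2.resize(np.hstack([a,b]),None,fx=5,fy=5,interpolation=2))
E
```

```text
(array([377.87493651,  46.22514034,  66.58671974]), [np.float64(0.15009575641815112), np.float64(0.15009575641800746)])
70 [380.  44.  70.] 77.6
70 [376. 147.  70.] 73.0
75 [384.  41.  75.] 74.3
75 [380. 144.  75.] 69.8
80 [387.  37.  80.] 71.0
80 [384. 140.  80.] 66.5
85 [391.  34.  85.] 67.7
85 [387. 136.  85.] 63.2
```

View pics/m7.png

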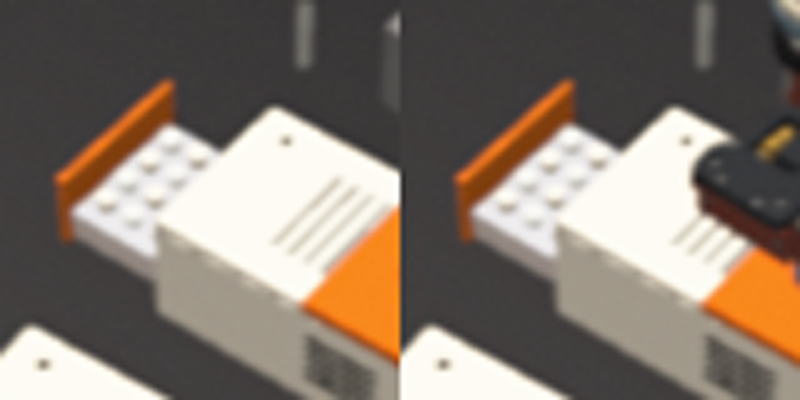

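By triangulation the tray front is about 80 mm out of the cooler and hasn't moved between pictures. The blue tray is shut and the pin is back upright, so I'll hand in.

```bash
python3 -c "
from h import *
print(env.read_state()['time_s'],env.read_state()['force']); print(workorder.sign_off())"
```

```text
24.025 [ 0.30854492  0.41639409 -0.59185906]
the job is handed in; nothing more can be done
None
```

The job is done and was handed in at about 24 s of the 58 s allowed. I took the middle-sized pin from the grey cube and pushed it down the orange hole to about 59 mm at about 7 N. The tray sprang out, and I put the pin back in its holder and let go of it.

Last checks:
- **Orange tray:** its front triangulates to about 80 mm out, and it looked the same in the pictures taken at the push and at the end. A one-camera estimate that assumed a taller front panel gave 63–78 mm. I trust the two-camera value, whose residual was 0.15 mm.
- **Pin:** it stands upright with its collar on the cube. Its top is at (478.6, 319.3) mm, against (478.7, 320.1) mm before. It met the cube at TCP z = 167 mm, the height at which it was picked up.
- **Blue tray and the rest:** the blue tray looks shut in the pictures. The other two pins look undisturbed, and the gripper is clear of everything.

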